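Fit the slip-on handle, try the valve tray's cover and hold it open

ROBOT

A 6-joint arm with a two-finger parallel gripper is mounted at the origin on the work surface. World frame = base frame: x ahead of the robot, y to its left, z up, the work surface at z = 0. Lengths are in m, angles in rad, forces in N, time in s.
With the tool pointing down it reaches from about 0.375 to 0.9 m from the base axis. Payload 3.1 kg.
Tool frame: the origin (TCP) lies between the finger pads; the fingertips stand manip.finger_overhang ahead of it and the grasp point (between the pads) lies 5 mm behind it (manip.finger_overhang is the distance from the TCP to the fingertips, in m); z points along the fingers, y is the line along which they close (so a half turn about z gives the same grasp; the last joint's range is limited). The gripper opens to 85 mm and grips with 20 to 120 N. Pads are 22 mm wide; open, the fingers measure 114 mm over their backs; the gripper's body (76 mm by 85 mm) begins 54 mm behind the grasp point. The pads swing forward as they close: fully open they stand 13 mm farther back than shut.
Start: joints at [1.056, 0.527, 1.433, -0, 1.181, -0.178], TCP at [0.207, 0.59, 0.245] pointing down, gripper open.
Joint ranges: [-3.08, 3.08], [-0.75, 2.2], [0.22, 2.44], [-1.43, 4.57], [0, 2.65], [-2.85, 2.85]. Speed limits (rad/s): [2.79, 2.79, 3.14, 3.14, 3.14, 3.14].

INTERFACE

Orientations are given as a unit quaternion [x, y, z, w].
In Python, from station import manip gives the robot as it stands.
- The arm moves only by the tool drive_tool, never from a script. Its argument "plan" is a list of rows, each a list of 7 numbers: the shift along the tool's x, y, z in m, then the turn, a rotation vector about the tool's x, y, z in degrees, then the opening, from -1 (shut) to 1 (fully open). In form: [[x, y, z, wx, wy, wz, gripper], ...]. A call has 1 to 10 rows; each row shifts and turns the commanded pose from where the row before left it, along the tool's axes as they then stand; what a row does not reach is not made up. A row lasts 1/10 s, in which the tool goes at most 50 mm and 8.59 degrees, less where a joint would pass 70% of its speed; a pose out of reach is approached as far as the arm can. A call is refused whole if a number of a shift passes 0.05 or a number of a turn 8.59, either way. A call with a gripper value outside its range is refused whole. The fingers move at their own pace and stop on an object; "newtons" is the grip in N (left out, the last holds). Time passes only in rows, so rows that do not move let the fingers close. It gives the time, the measured TCP pose, the force, the opening and the grip force at its end, in the units of the state.
- manip.sense(): the state, without advancing time (a new reading comes with each control period).
- manip.snapshot(name): name is "scene" or "top"; returns a dict with "image" (420x560x3 uint8, red, green, blue), "z_map" (420x560 float32, m along the optical axis (not along the pixel's ray), 0 where there is no reading), "fov_y" (degrees; the focal length in pixels is half the picture's height over the tangent of half this angle, whatever the lens; pixels are square), "cx", "cy" (the principal point, pixels), "extrinsics" (4x4, takes a point from camera to world coordinates). Camera axes: x right, y up, looking along -z (the intrinsics and any distortion apply to the point x, -y, -z); pixel columns grow to the right and rows downward; lengths in m; the calibration is good to about 2 mm. A picture is of the moment at which its call begins.
- manip.sign_off(): hands the job in; it is judged then, once.
The state is a dict: "t": time; "q": joint angles; "qd": joint speeds; "tau": joint torques, N m; "tcp_pos": TCP position; "tool_rot": TCP orientation; "force": force on the tool from outside, world axes, zero at the start; "ft_torque": the same for the moment, N m; "finger_gap": opening from 0.0 (shut) to 1.0 (fully open); "gripper_force": force on a finger pad.
Only numpy, scipy, OpenCV 4.12 (cv2) and the standard library are available. Lean on these libraries where they do the work, as an engineer would, in place of code of your own. Each camera call takes 0.05 s, during which the arm holds its last target. There are 200 camera calls.

TASK

The self-closing sliding cover of the blue valve tray has lost its slip-on handle: push the red tube fully home over the stub on the cover, then tug the cover towards its open side by this handle to find out whether the catch holds it. Try it before you touch the catch, and do not force it; if it is caught, slide the yellow catch post outwards, away from the tray, to free it. Then pull the cover fully open by the handle and finish while holding it open with the red handle still fully home in the grip, leaving the piston, jar and wrench where they are.

Things in the scene. Friction and masses are not known exactly. Their poses are not given: they have to be found in the camera images.
- sleeve: the slip-on handle: red rigid plastic tube, outer diameter 30, bore 19 (open at both ends), 95 long, about 70 g (varies), standing upright on the bench. Origin: centre of its lower end; z along the tube.
- case: valve tray: fixed blue steel case, 170 (x) by 300 (y) by 80 high, a dark guide rail on each long side up to 90. Origin: centre of its underside, on the bench. Its y is the way the cover opens; its x points to the side with the catch (roughly away from the robot). The grey cover shuts the half at -y; at +y is a fixed deck over which it slides. Only stub, handle and catch post stand higher than 90.
- stub (a point): foot of the upright steel stub on the cover: on its axis, on the dark flange (38 across) on which the handle's lower end comes to rest; 88 above the bench. The stub is 16 in diameter for 35 mm up, then tapers to 7 at its tip, 47 above the foot. It moves with the cover; shut, it is at case x -45, y -60 (origin). Axes as the case.
- cover (a joint): travel of the sliding cover (grey steel sheet 158 by 190, top at 84) along the case's y: 0 shut, 0.11 m fully open, at its stop. A spring pulls it shut with 4.5 N at 0, 8.5 N fully open, so it shuts when let go. Caught, it comes about 10 mm (free play), then stops hard; else it runs on freely. Which of the two varies and cannot be seen.
- post (a point): centre of the top of the catch's yellow upright post, 16 in diameter, 122 above the bench; it is free from 70 up, the tray's rail beside it reaches up to 90. Catch in (start): at case x 105, y -80; slid out: case x 130. It can be pinched from above in any direction. Axes as the case.
- catch (a joint): travel of the catch along the case's x, away from the tray: 0 in (always so at the start), 0.025 m fully out, at its stop; its tongue is clear of the cover beyond 0.014. It slides with about 2 N of friction and stays where it is left. It binds while the cover is pulled against it: let the cover go back first.
- piston: aluminium piston, 72 in diameter, 58 high, 350 g, standing on the bench at the tray's +y end; origin: centre of its underside. Leave alone.
- jar: closed jar of grinding paste with a green cap, 56 in diameter, 70 high, standing on the bench at the tray's +y end; origin: centre of its underside. Leave alone.
- wrench: steel wrench lying on the bench, at most 200 long, its handle to its own -x; origin: its underside, mid length. Leave alone.
Not all that is in view belongs to the job. Of the things that look like the sleeve, take the one that is farthest to the robot's right at the start.

How it is judged:
On the way, in this order (a step that is already met when the one before it is completed fails the run):
1. the red tube is fully home on the stub, the cover still shut and the catch not yet moved (z of sleeve in the frame of stub below 0.005 m and horizontal distance between sleeve and stub below 0.005 m and angle between sleeve's own z axis and vertical below 0.13 rad and value of joint each of cover, catch below 0.004 m), for 0.2 s.
2. the cover is tugged by the handle, the catch not yet touched (z of sleeve in the frame of stub below 0.005 m and horizontal distance between sleeve and stub below 0.005 m and angle between sleeve's own z axis and vertical below 0.13 rad and value of joint cover above 0.006 m and value of joint catch below 0.004 m and contact force between the fingers and sleeve above 0.5 N), for 0.1 s.
At the end, for the whole second after the job is handed in: The cover is held at least 90 mm open (of 110) and still, by the fingers' grip on the red handle alone (they do not touch the cover), and the handle is fully home on the stub: lower end within 5 mm of the flange, within 5 mm of the axis, tilted less than 0.13 rad (z of sleeve in the frame of stub below 0.005 m and horizontal distance between sleeve and stub below 0.005 m and angle between sleeve's own z axis and vertical below 0.13 rad and value of joint cover above 0.09 m and velocity of joint cover between -0.01 and 0.01 m/s and contact force between the fingers and sleeve above 1 N and contact force between sleeve and cover above 1 N and contact force between each of the arm, the fingers and cover below 0.5 N); the arm keeps its last pose, push and grip.
It fails at once if a bystander (piston, jar, wrench) is moved more than 30 mm (distance of any of piston, jar, wrench from where it was at the start of the episode above 0.03 m).
It fails at once if the caught cover is forced against its catch with more than 45 N (contact force between catch and cover above 45 N).
It also fails if it takes over 66 s, if anything falls off the work surface, if the arm or the gripper's body presses on something with over 40 N, if the wrist force passes 120 N, or if a joint passes its speed limit or range.

## Working session

There is one attempt and no reset: what is moved stays moved. The work goes in short steps, Python scripts to look and compute and a tool call to move; the robot and the scene stay as the last step left them, time stands still between calls to the robot, and variables do not carry over. Pictures are saved under pics/ and viewed, at most 10 in all, crops included, and the job is handed in when it is done.

Besides the shell and the picture viewer there is one more tool, called after ">>>" as a command line: name --pt "numbers of a row" for each row, then --argument value for the rest. drive_tool: Moves the arm, as the interface text tells. Its arguments: {"type":"object","properties":{"plan":{"type":"array"},"newtons":{"type":"number"}},"required":["plan"]}

```bash
mkdir -p pics
cat > h.py <<'E'
import numpy as np, cv2
from station import manip
def snap(n,f=None):
    s=manip.snapshot(n)
    if f: cv2.imwrite('pics/'+f,s['image'][:,:,::-1])
    return s
def ray(s,u,v):
    f=210/np.tan(np.radians(s['fov_y'])/2); E=np.array(s['extrinsics'])
    d=E[:3,:3]@np.array([(u-s['cx'])/f,-(v-s['cy'])/f,-1]); return E[:3,3],d
def onz(s,u,v,z):
    o,d=ray(s,u,v); return o+d*(z-o[2])/d[2]
def cloud(s):
    f=210/np.tan(np.radians(s['fov_y'])/2); E=np.array(s['extrinsics']); z=s['z_map']
    v,u=np.mgrid[0:z.shape[0],0:z.shape[1]]
    p=np.stack([(u-s['cx'])/f*z,-(v-s['cy'])/f*z,-z],-1)
    return p@E[:3,:3].T+E[:3,3]
E
python3 - <<'E'
from h import *
for n in('scene','top'):
    s=snap(n,n+'0.png'); print(s['fov_y'],s['cx'],s['cy'],[k for k in s]); print(np.round(s['extrinsics'],3))
print(manip.sense(),manip.finger_overhang)
E
```

```text
54.51249109580919 286.12569605366247 209.4431738729017 ['image', 'z_map', 'fov_y', 'cx', 'cy', 'extrinsics']
[[-0.054 -0.813  0.579  1.101]
 [ 0.998 -0.051  0.021  0.002]
 [ 0.013  0.58   0.815  0.844]
 [ 0.     0.     0.     1.   ]]
57.44627154018083 280.6167112022872 204.993432987716 ['image', 'z_map', 'fov_y', 'cx', 'cy', 'extrinsics']
[[ 0.004  0.983 -0.182  0.396]
 [-1.     0.01   0.028  0.01 ]
 [ 0.029  0.181  0.983  1.006]
 [ 0.     0.     0.     1.   ]]
{'t': 0.1, 'q': array([ 1.05550035e+00,  5.28395275e-01,  1.43377892e+00, -1.31613355e-05,
        1.18139576e+00, -1.78500114e-01]), 'qd': array([ 0.00105203, -0.00122679, -0.00307651, -0.0011699 ,  0.00018018,
        0.00076043]), 'tau': array([ 1.70700118e-04, -4.43308818e+01, -1.78585804e+01, -1.72799223e-04,
        3.83216902e-03, -4.29217366e-06]), 'tcp_pos': array([0.20620638, 0.58934836, 0.24441637]), 'tool_rot': array([ 1.67600610e-01,  9.85854481e-01, -9.31827363e-04, -3.30400594e-04]), 'force': array([ 0.33098152,  0.18475978, -0.43896131]), 'ft_torque': array([-0.06797565,  0.00356263,  0.05084578]), 'gripper_force': 0.0, 'finger_gap': 1.0008729155839733} 0.014
```

View pics/scene0.png

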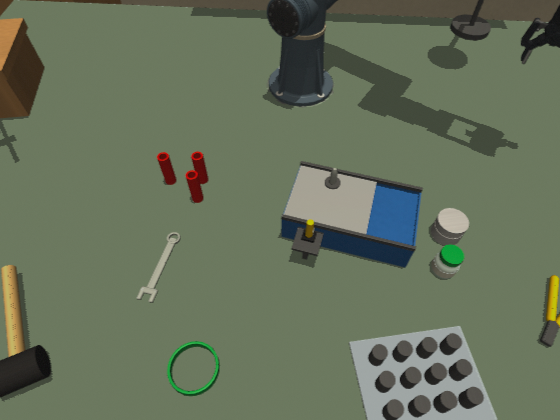

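View pics/top0.png

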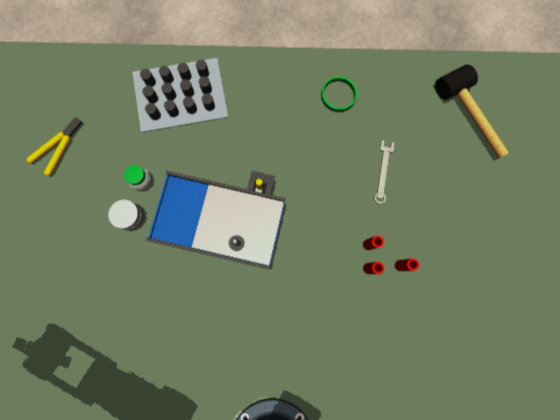

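The scene view faces the robot, so the robot's right is on the left. There are three red tubes: (167,168), (200,167) and (195,186). The target is the scene one at (167,168), which is (408,265) in the top view. Stub: scene (333,180), top (236,242). Post: scene (310,228), top (259,183).

Run:
```python
from h import *
C={}
for n in('scene','top'):
    s=snap(n); P=cloud(s); C[n]=(s,P); im=s['image'].astype(int); R,G,B=im[...,0],im[...,1],im[...,2]
    print(n)
    red=((R>70)&(G<50)&(B<50)).astype(np.uint8)
    k,l,st,c=cv2.connectedComponentsWithStats(red)
    for i in range(1,k):
        if st[i,4]<40: continue
        q=P[l==i]; q=q[np.isfinite(q).all(1)]; t=q[q[:,2]>np.percentile(q[:,2],97)-.006]
        print('red',c[i],st[i],'zmax',np.percentile(q[:,2],[50,97]).round(4),'top mid',((t.min(0)+t.max(0))/2).round(4), (np.ptp(t,axis=0)).round(3))
    yel=((R>120)&(G>100)&(B<60)).astype(np.uint8)
    k,l,st,c=cv2.connectedComponentsWithStats(yel)
    for i in range(1,k):
        if st[i,4]<15: continue
        q=P[l==i]; m=q[:,2].max(); t=q[q[:,2]>m-.006]
        print('yel',c[i],st[i],m.round(4),((t.min(0)+t.max(0))/2).round(4))
    # cover region points: stub = points with z .10-.145 near the tray
    u0,v0=(333,180) if n=='scene' else (236,242)
    M=np.zeros(R.shape,bool); M[v0-20:v0+20,u0-20:u0+20]=1
    for lo,hi in((.100,.123),(.123,.129),(.129,.14)):
        t=P[M&(P[...,2]>lo)&(P[...,2]<hi)]
        if len(t): print('stub',lo,len(t),t.mean(0).round(4),((t.min(0)+t.max(0))/2).round(4))
    blue=(B>90)&(R<60)&(P[...,2]>.06)
    g=(P[...,2]>.076)&(P[...,2]<.096)&(abs(P[...,0]-.45)<.3)&(abs(P[...,1]-.1)<.3)
    k,l,st,c=cv2.connectedComponentsWithStats(g.astype(np.uint8)); i=1+st[1:,4].argmax()
    q=P[l==i][:,:2].astype(np.float32); print('case',cv2.minAreaRect(q),len(q),np.median(P[l==i][:,2]))
```

```text
scene
red [166.42318841 167.96231884] [157 152  19  33 345] zmax [0.0628 0.0961] top mid [ 0.7558 -0.1709  0.4672] [0.69  0.347 0.754]
red [196.84281437 176.76347305] [186 152  22  51 668] zmax [0.0669 0.0955] top mid [ 0.7526 -0.1296  0.4668] [0.697 0.264 0.755]
yel [309.81818182 222.21212121] [306 220   8   6  33] 0.1225 [0.6162 0.0365 0.1201]
yel [553.37990196 299.61764706] [547 275  13  51 408] 0.8441 [1.101  0.0024 0.8441]
stub 0.1 47 [0.4799 0.0888 0.1116] [0.477  0.0897 0.1114]
stub 0.123 16 [0.4786 0.09   0.1258] [0.4784 0.0893 0.1257]
stub 0.129 16 [0.476  0.0892 0.1322] [0.476  0.0886 0.1328]
case ((0.5314592123031616, 0.1385834515094757), (0.30045953392982483, 0.17995551228523254), 77.40185546875) 5522 0.08359560630657409
top
red [376.38541667 241.63541667] [371 236  13  13  96] zmax [0.0929 0.0974] top mid [ 0.4437 -0.1265  0.5486] [0.095 0.273 0.914]
red [411.49494949 264.42424242] [406 259  13  12  99] zmax [0.0935 0.0974] top mid [ 0.4166 -0.167   0.5485] [0.041 0.354 0.914]
red [376.74 267.4 ] [371 262  13  12 100] zmax [0.093 0.097] top mid [ 0.4166 -0.2462  0.0942] [0.026 0.027 0.006]
yel [480.         124.34567901] [460  92  41  64  81] 0.0399 [ 0.8074 -0.5587  0.0369]
yel [ 50.504363   150.92146597] [ 26 132  43  44 573] 1.0055 [0.3962 0.0098 1.0055]
yel [258.64864865 181.59459459] [256 178   6   8  37] 0.1256 [0.6159 0.0371 0.1229]
stub 0.1 9 [0.4708 0.0845 0.116 ] [0.4722 0.0866 0.1117]
stub 0.123 16 [0.4743 0.0894 0.1269] [0.4741 0.0896 0.1263]
stub 0.129 17 [0.4747 0.0893 0.1332] [0.4748 0.0892 0.1334]
case ((0.5322490930557251, 0.13848911225795746), (0.300197571516037, 0.17629201710224152), 77.25331115722656) 6104 0.0841607510613685
```

Run:
```python
from h import *
for n in('scene','top'):
    s=snap(n); P=cloud(s); im=s['image'].astype(int); R,G,B=im[...,0],im[...,1],im[...,2]
    red=((R>50)&(G<50)&(B<50)&(R>2*G)&(s['z_map']>.1)).astype(np.uint8)
    k,l,st,c=cv2.connectedComponentsWithStats(red)
    for i in range(1,k):
        if st[i,4]<40: continue
        q=P[l==i]; q=q[(abs(q[:,2]-.05)<.08)]; t=q[(q[:,2]>.086)&(q[:,2]<.1)]
        (x,y),r=cv2.minEnclosingCircle(t[:,:2].astype(np.float32)); 
        print(n,c[i].round(1),'z97',np.percentile(q[:,2],97).round(4),'circ',round(x,4),round(y,4),round(r,4),'n',len(t))
```

```text
scene [166.3 167.9] z97 0.0949 circ 0.4259 -0.3311 0.0154 n 83
scene [196.7 176.7] z97 0.0955 circ 0.4506 -0.2452 0.0457 n 176
top [373.3 242.6] z97 0.0966 circ 0.4794 -0.2482 0.0148 n 70
top [406.7 264.7] z97 0.0969 circ 0.4258 -0.3294 0.0147 n 81
top [373.7 267.8] z97 0.0969 circ 0.4177 -0.2459 0.0146 n 80
```

>>> drive_tool --pt "0 0 0 0 0 -6.6 0.2" --pt "-0.037 -0.031 0 0 0 0 0.2" --pt "-0.037 -0.031 0 0 0 0 0.2" --pt "-0.037 -0.031 0 0 0 0 0.2" --pt "-0.037 -0.031 0 0 0 0 0.2" --pt "-0.037 -0.031 0 0 0 0 0.2" --pt "-0.037 -0.031 0 0 0 0 0.2" --pt "-0.037 -0.031 0 0 0 0 0.2" --pt "-0.037 -0.031 0 0 0 0 0.2" --pt "-0.037 -0.031 0 0 0 0 0.2"

```text
t: 1.3
tcp_pos: [0.471, 0.2428, 0.2455]
tool_rot: [0.111, 0.994, 0.0, 0.0]
force: [-0.1, 0.6, 0.2]
finger_gap: 0.598
gripper_force: 0.0
```

>>> drive_tool --pt "-0.007 -0.0475 0 0 0 0 0.2" --pt "-0.007 -0.0475 0 0 0 0 0.2" --pt "-0.007 -0.0475 0 0 0 0 0.2" --pt "-0.007 -0.0475 0 0 0 0 0.2" --pt "-0.007 -0.0475 0 0 0 0 0.2" --pt "-0.007 -0.0475 0 0 0 0 0.2" --pt "-0.007 -0.0475 0 0 0 0 0.2" --pt "-0.007 -0.0475 0 0 0 0 0.2" --pt "-0.007 -0.0475 0 0 0 0 0.2" --pt "-0.007 -0.0475 0 0 0 0 0.2"

```text
t: 2.3
tcp_pos: [0.4335, -0.2363, 0.2455]
tool_rot: [0.111, 0.994, -0.0, 0.0]
force: [0.0, 0.4, -0.1]
finger_gap: 0.601
gripper_force: 0.0
```

>>> drive_tool --pt "-0.006 -0.0475 0 0 0 0 0.2" --pt "-0.006 -0.0475 0 0 0 0 0.2" --pt "0 0 0 0 0 0 0.2" --pt "0 0 0 0 0 0 0.2"

```text
t: 2.7
tcp_pos: [0.4242, -0.3305, 0.245]
tool_rot: [0.112, 0.994, 0.0, -0.0]
force: [-0.2, 1.0, -0.3]
finger_gap: 0.599
gripper_force: 0.0
```

>>> drive_tool --pt "-0.002 0 0.045 0 0 0 0.2" --pt "0 0 0.045 0 0 0 0.2" --pt "0 0 0.04 0 0 0 0.2" --pt "0 0 0.03 0 0 0 0.2" --pt "0 0 0.03 0 0 0 0.2" --pt "0 0 0 0 0 0 0.2" --pt "0 0 0 0 0 0 -1" --pt "0 0 0 0 0 0 -1" --pt "0 0 0 0 0 0 -1" --pt "0 0 0 0 0 0 -1" --newtons 50

```text
t: 3.7
tcp_pos: [0.4273, -0.3305, 0.0567]
tool_rot: [0.111, 0.994, -0.001, 0.001]
force: [-0.5, 0.6, -1.1]
finger_gap: 0.331
gripper_force: 49.2
```

>>> drive_tool --pt "0 0 0 0 0 0 -1" --pt "0 0 -0.01 0 0 0 -1" --pt "0 0 -0.045 0 0 0 -1" --pt "0 0 -0.045 0 0 0 -1" --pt "0 0 -0.045 0 0 0 -1" --pt "0 0 -0.045 0 0 0 -1" --pt "0 0 0 0 0 0 -1" --pt "0 0 0 0 0 0 -1"

```text
t: 4.5
tcp_pos: [0.4268, -0.3302, 0.247]
tool_rot: [0.111, 0.994, -0.001, 0.001]
force: [0.3, 0.7, -2.0]
finger_gap: 0.331
gripper_force: 49.5
```

Run:
```python
from h import *
snap('scene','s1.png')
im=snap('top')['image']; a=cv2.imread('pics/s1.png')
cv2.imwrite('pics/s1b.png',cv2.resize(a[60:270,60:340],None,fx=2.5,fy=2.5))
```

```text
(no output)
```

View pics/s1b.png

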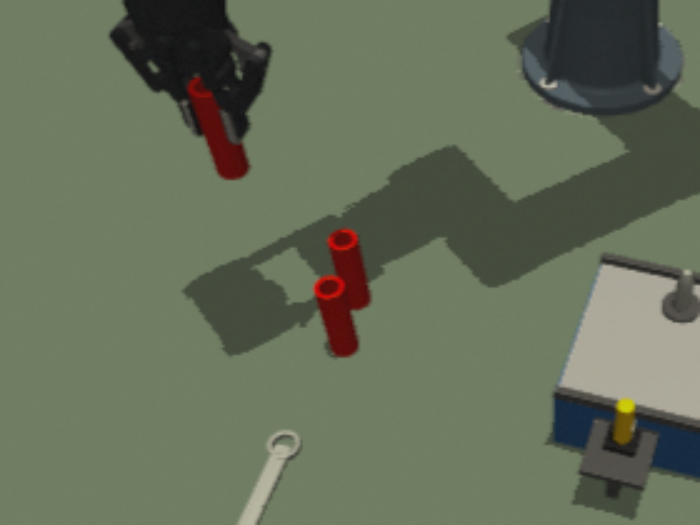

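The tube is held upright at crop (220,130). Its neighbours still stand at (345,265) and (335,315). Moving above the stub next.

>>> drive_tool --pt "0.005 0.046 0 0 0 0 -1" --pt "0.005 0.046 0 0 0 0 -1" --pt "0.005 0.046 0 0 0 0 -1" --pt "0.005 0.046 0 0 0 0 -1" --pt "0.005 0.046 0 0 0 0 -1" --pt "0.005 0.046 0 0 0 0 -1" --pt "0.005 0.046 0 0 0 0 -1" --pt "0.005 0.046 0 0 0 0 -1" --pt "0.003 0.03 0 0 0 0 -1" --pt "0.0025 0.02 0 0 0 0 -1"

```text
t: 5.6
tcp_pos: [0.4727, 0.0902, 0.2433]
tool_rot: [0.109, 0.994, 0.0, -0.002]
force: [0.7, 0.2, -0.5]
finger_gap: 0.329
gripper_force: 49.7
```

>>> drive_tool --pt "0 0 0.02 0 0 0 -1" --pt "0 0 0 0 0 0 -1" --pt "0 0 0 0 0 0 -1"

```text
t: 5.9
tcp_pos: [0.473, 0.0877, 0.2239]
tool_rot: [0.111, 0.994, -0.0, -0.002]
force: [-0.4, 0.0, -0.9]
finger_gap: 0.332
gripper_force: 49.7
```

```bash
cat > tube.py <<'E'
from h import *
from scipy.optimize import least_squares
def fit(n):
    s=snap(n); P=cloud(s); im=s['image'].astype(int); R,G,B=im[...,0],im[...,1],im[...,2]
    T=manip.sense()['tcp_pos']
    m=(R>50)&(G<50)&(B<50)&(R>2*G)&(np.hypot(P[...,0]-T[0],P[...,1]-T[1])<.04)
    q=P[m]; 
    if len(q)<20: print(n,'few',len(q)); return
    o=np.array(s['extrinsics'])[:3,3]
    f=least_squares(lambda p:np.hypot(q[:,0]-p[0]-p[2]*(q[:,2]-.2),q[:,1]-p[1]-p[3]*(q[:,2]-.2))-.015,[T[0],T[1],0,0],loss='soft_l1',f_scale=.001)
    print(n,len(q),'axis@z.2',f.x.round(4),'z',np.percentile(q[:,2],[1,99]).round(4),'rms',np.sqrt(np.mean(f.fun**2)).round(4)); return f.x
if __name__=='__main__':
    print(manip.sense()['tcp_pos'],manip.sense()['force']); fit('scene'); fit('top')
E
python3 - <<'E'
from tube import *
print(manip.sense()['tcp_pos']); fit('scene'); fit('top')
# stub
s=snap('scene','s2.png'); P=cloud(s)
q=P[150:205,310:355].reshape(-1,3); q=q[(q[:,2]>.096)&(q[:,2]<.121)]
q=q[np.hypot(q[:,0]-.475,q[:,1]-.09)<.012]
f=least_squares(lambda p:np.hypot(q[:,0]-p[0],q[:,1]-p[1])-.008,[.475,.09],loss='soft_l1',f_scale=.001)
print('stub',len(q),f.x.round(4),np.sqrt(np.mean(f.fun**2)))
a=cv2.imread('pics/s2.png');cv2.imwrite('pics/s2b.png',cv2.resize(a[90:240,250:430],None,fx=4,fy=4))
E
```

```text
[0.47299747 0.0876814  0.2238884 ]
scene 508 axis@z.2 [0.4706 0.0885 0.021  0.003 ] z [0.1703 0.2823] rms 0.0023
top few 0
stub 48 [0.4738 0.0899] 0.001098268543669646
```

View pics/s2b.png

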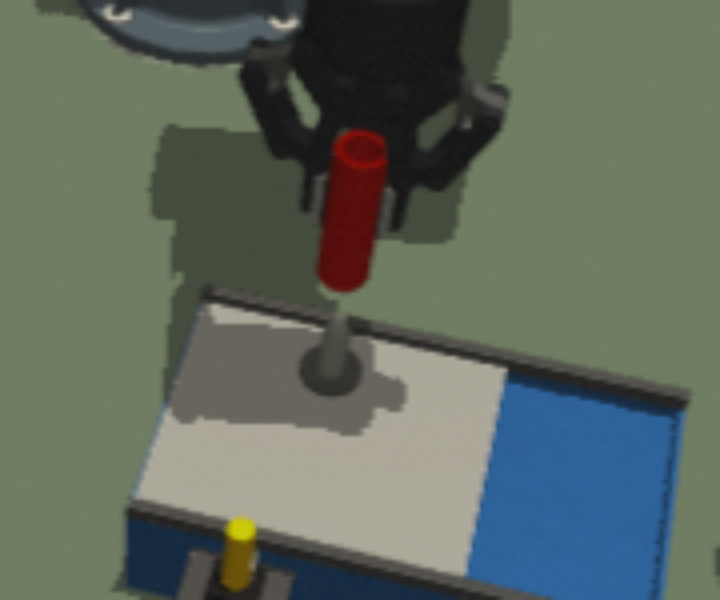

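The upright tube is above the stub: tube bottom at crop (343,285), stub tip at (338,315). Refining the offset.

```bash
sed -i 's/        *q=P\[m\]; *$/    q=P[m]; q=q[(q[:,2]<T[2]+.02)]/; s/^    q=P\[m\]; $/    q=P[m]; q=q[q[:,2]<T[2]+.02]/' tube.py; grep -n 'q=P' tube.py; python3 tube.py
python3 - <<'E'
from h import *
# bottom-edge check: silhouette midline in both: nearest-surface points per height
s=snap('scene');P=cloud(s);im=s['image'].astype(int);R,G,B=im[...,0],im[...,1],im[...,2]
m=(R>50)&(G<50)&(B<50)&(R>2*G)
for v in range(125,164,6):
    u=np.where(m[v,300:370])[0]+300
    if len(u)>3:
        p=P[v,(u[0]+u[-1])//2]; d=ray(s,u.mean(),v)[1][:2]; d/=np.linalg.norm(d)
        print(v,u[0],u[-1],p.round(4),'axis',(p[:2]+.015*d).round(4))
E
```

```text
7:    q=P[m]; q=q[q[:,2]<T[2]+.02]
[0.47436584 0.08721448 0.22540468] [-0.13417126 -0.61716836 -0.55765967]
scene 314 axis@z.2 [ 0.4722  0.0879  0.0006 -0.0046] z [0.171  0.2451] rms 0.0011
top few 0
125 333 346 [0.4629 0.0854 0.2581] axis [0.448  0.0873]
131 333 346 [0.4855 0.0843 0.2627] axis [0.4706 0.0864]
137 332 345 [0.4865 0.0841 0.2469] axis [0.4717 0.0861]
143 331 344 [0.4869 0.084  0.2299] axis [0.472 0.086]
149 331 343 [0.485  0.0863 0.2101] axis [0.4702 0.0883]
155 330 341 [0.4868 0.0839 0.1932] axis [0.4719 0.0859]
161 332 339 [0.4871 0.0859 0.1744] axis [0.4722 0.088 ]
```

>>> drive_tool --pt "-0.0015 0.002 0 0 0 0 -1" --pt "0 0 0.02 0 0 0 -1" --pt "0 0 0.01 0 0 0 -1" --pt "0 0 0.01 0 0 0 -1" --pt "0 0 0.005 0 0 0 -1" --pt "0 0 0 0 0 0 -1"

```text
t: 6.8
tcp_pos: [0.4757, 0.0894, 0.1796]
tool_rot: [0.111, 0.994, -0.0, -0.001]
force: [-0.1, -0.0, -0.9]
finger_gap: 0.334
gripper_force: 49.7
```

```bash
python3 tube.py
```

```text
[0.47567292 0.08940272 0.17960256] [-0.09463932 -0.03577346 -0.89655254]
scene 287 axis@z.2 [0.4741 0.0902 0.0161 0.0006] z [0.1239 0.1999] rms 0.0012
top few 0
```

>>> drive_tool --pt "0 0 0.01 0 0 0 -1" --pt "0 0 0.01 0 0 0 -1" --pt "0 0 0.005 0 0 0 -1" --pt "0 0 0 0 0 0 -1"

```text
t: 7.3
tcp_pos: [0.4754, 0.0894, 0.1543]
tool_rot: [0.111, 0.994, -0.0, -0.001]
force: [-0.2, -0.3, -0.2]
finger_gap: 0.336
gripper_force: 49.7
```

>>> drive_tool --pt "0 0 0.005 0 0 0 -1" --pt "0 0 0.003 0 0 0 -1" --pt "0 0 0.002 0 0 0 -1" --pt "0 0 0 0 0 0 -1"

```text
t: 7.7
tcp_pos: [0.476, 0.0894, 0.1451]
tool_rot: [0.111, 0.994, -0.0, -0.0]
force: [0.0, 0.1, -1.1]
finger_gap: 0.332
gripper_force: 49.7
```

>>> drive_tool --pt "0 0 0.002 0 0 0 -1" --pt "0 0 0.002 0 0 0 -1" --pt "0 0 0 0 0 0 -1"

```text
t: 8.0
tcp_pos: [0.4764, 0.0893, 0.1443]
tool_rot: [0.11, 0.994, -0.0, 0.001]
force: [-4.6, -0.6, 23.5]
finger_gap: 0.332
gripper_force: 52.1
```

>>> drive_tool --pt "0 0 -0.001 0 0 0 -1" --pt "0 0 0 0 0 0 -1" --pt "0 0 0 0 0 0 -1" --pt "0 0 0 0 0 0 -1"

```text
t: 8.4
tcp_pos: [0.4763, 0.0894, 0.1444]
tool_rot: [0.11, 0.994, -0.0, 0.001]
force: [-3.5, -0.2, 15.5]
finger_gap: 0.328
gripper_force: 51.1
```

>>> drive_tool --pt "0 0.002 0 0 0 0 -1" --pt "0 0.002 0 0 0 0 -1" --pt "0 0.002 0 0 0 0 -1" --pt "0 0.002 0 0 0 0 -1" --pt "0 0.001 0 0 0 0 -1" --pt "0 0 0 0 0 0 -1" --pt "0 0 0 0 0 0 -1"

```text
t: 9.1
tcp_pos: [0.4781, 0.0973, 0.1444]
tool_rot: [0.11, 0.994, -0.001, 0.001]
force: [-3.8, -4.4, 16.4]
finger_gap: 0.329
gripper_force: 51.2
```

>>> drive_tool --pt "0 0.001 0 0 0 0 -1" --pt "0 0.001 0 0 0 0 -1" --pt "0 0 0 0 0 0 -1" --pt "0 0 0 0 0 0 -1"

```text
t: 9.5
tcp_pos: [0.4785, 0.0992, 0.1444]
tool_rot: [0.11, 0.994, -0.001, 0.001]
force: [-3.5, -4.1, 16.2]
finger_gap: 0.333
gripper_force: 51.3
```

>>> drive_tool --pt "0 0.001 0 0 0 0 -1" --pt "0 0 0 0 0 0 -1" --pt "0 0 0 0 0 0 -1"

```text
t: 9.8
tcp_pos: [0.4786, 0.0996, 0.1444]
tool_rot: [0.11, 0.994, -0.002, 0.0]
force: [-3.8, -6.4, 17.1]
finger_gap: 0.334
gripper_force: 51.3
```

>>> drive_tool --pt "0 0.001 0 0 0 0 -1" --pt "0 0 0 0 0 0 -1" --pt "0 0 0 0 0 0 -1"

```text
t: 10.1
tcp_pos: [0.4787, 0.0999, 0.1445]
tool_rot: [0.109, 0.994, -0.002, 0.0]
force: [-4.4, -9.9, 17.1]
finger_gap: 0.333
gripper_force: 51.5
```

>>> drive_tool --pt "0 0.001 0 0 0 0 -1" --pt "0 0 0 0 0 0 -1" --pt "0 0 0 0 0 0 -1"

```text
t: 10.4
tcp_pos: [0.4789, 0.1005, 0.1444]
tool_rot: [0.109, 0.994, -0.003, 0.0]
force: [-4.4, -10.0, 16.7]
finger_gap: 0.334
gripper_force: 51.7
```

>>> drive_tool --pt "0 0.001 0 0 0 0 -1" --pt "0 0.001 0 0 0 0 -1" --pt "0 0 0 0 0 0 -1" --pt "0 0 0 0 0 0 -1"

```text
t: 10.8
tcp_pos: [0.479, 0.1013, 0.1445]
tool_rot: [0.108, 0.994, -0.004, -0.0]
force: [-4.9, -15.3, 18.4]
finger_gap: 0.336
gripper_force: 51.7
```

The cover came about 10 mm and then stopped, with the force rising to 15 N, so it is caught. I'll let it back, release the handle, and go to the catch post.

>>> drive_tool --pt "0 -0.004 0 0 0 0 -1" --pt "0 -0.004 0 0 0 0 -1" --pt "0 -0.004 0 0 0 0 -1" --pt "0 -0.004 0 0 0 0 -1" --pt "0 0 0 0 0 0 -1" --pt "0 0 0 0 0 0 0.3" --pt "0 0 0 0 0 0 0.3" --pt "0 0 0 0 0 0 0.3" --pt "0 0 0 0 0 0 0.3"

```text
t: 11.7
tcp_pos: [0.476, 0.0894, 0.1421]
tool_rot: [0.111, 0.994, -0.0, -0.0]
force: [-0.4, -0.3, -0.3]
finger_gap: 0.65
gripper_force: 0.0
```

>>> drive_tool --pt "0 0 -0.01 0 0 0 0.3" --pt "0 0 -0.04 0 0 0 0.3" --pt "0 0 -0.05 0 0 0 0.3" --pt "0 0 -0.02 0 0 0 0.3" --pt "0 0 0 0 0 0 0.3" --pt "0 0 0 0 0 0 0.3"

```text
t: 12.3
tcp_pos: [0.4758, 0.0894, 0.2627]
tool_rot: [0.111, 0.994, 0.0, 0.0]
force: [-0.2, 0.3, -0.2]
finger_gap: 0.65
gripper_force: 0.0
```

Run:
```python
from tube import *
print(manip.sense()['tcp_pos'])
s=snap('scene','s3.png');P=cloud(s);im=s['image'].astype(int);R,G,B=im[...,0],im[...,1],im[...,2]
m=(R>50)&(G<50)&(B<50)&(R>2*G)&(np.hypot(P[...,0]-.475,P[...,1]-.09)<.04); q=P[m]; print(np.percentile(q[:,2],[1,99]))
q=q[q[:,2]<.178]
f=least_squares(lambda p:np.hypot(q[:,0]-p[0]-p[2]*(q[:,2]-.13),q[:,1]-p[1]-p[3]*(q[:,2]-.13))-.015,[.475,.09,0,0],loss='soft_l1',f_scale=.001);print(len(q),f.x.round(4))
a=cv2.imread('pics/s3.png');cv2.imwrite('pics/s3b.png',cv2.resize(a[90:270,250:430],None,fx=3,fy=3))
```

```text
[0.47580052 0.08943684 0.26270719]
[0.08847288 0.18386125]
343 [ 0.4747  0.0907  0.0125 -0.0063]
```

View pics/s3b.png

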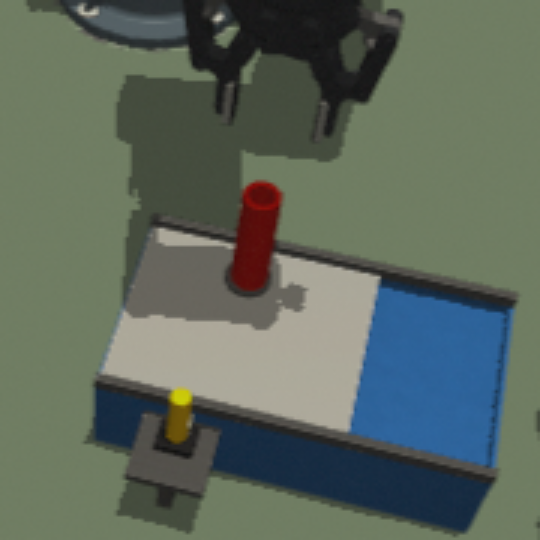

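The handle is home with its foot on the flange at crop (250,280), the cover is shut, and the post is at (180,400). Next I'll pinch the post.

>>> drive_tool --pt "-0.049 -0.007 0 0 0 0 0.3" --pt "-0.05 -0.007 0 0 0 0 0.3" --pt "-0.0495 -0.006 0 0 0 0 0.3" --pt "0 0 0 0 0 0 0.3" --pt "0 0 0.05 0 0 0 0.3" --pt "0 0 0.05 0 0 0 0.3" --pt "0 0 0.035 0 0 0 0.3" --pt "0 0 0.015 0 0 0 0.3" --pt "0 0 0 0 0 0 0.3" --pt "0 0 0 0 0 0 0.3"

```text
t: 13.35
tcp_pos: [0.6166, 0.0374, 0.1129]
tool_rot: [0.111, 0.994, -0.0, 0.0]
force: [0.2, 0.5, 0.9]
finger_gap: 0.648
gripper_force: 0.0
```

>>> drive_tool --pt "0 0 0 0 0 0 -1" --pt "0 0 0 0 0 0 -1" --pt "0 0 0 0 0 0 -1" --pt "0 0 0 0 0 0 -1" --pt "0 0 0 0 0 0 -1" --pt "0 0 0 0 0 0 -1" --newtons 30

```text
t: 13.95
tcp_pos: [0.6171, 0.0366, 0.1141]
tool_rot: [0.11, 0.994, -0.001, 0.002]
force: [-1.8, -1.8, 7.2]
finger_gap: 0.172
gripper_force: 29.4
```

>>> drive_tool --pt "-0.004 0 0 0 0 0 -1" --pt "-0.004 0 0 0 0 0 -1" --pt "-0.004 0 0 0 0 0 -1" --pt "-0.004 0 0 0 0 0 -1" --pt "-0.003 0 0 0 0 0 -1" --pt "0 0 0 0 0 0 -1"

```text
t: 14.55
tcp_pos: [0.6355, 0.0325, 0.1141]
tool_rot: [0.11, 0.994, -0.001, 0.001]
force: [-1.3, -2.5, 6.6]
finger_gap: 0.17
gripper_force: 29.4
```

>>> drive_tool --pt "-0.003 0 0 0 0 0 -1" --pt "-0.002 0 0 0 0 0 -1" --pt "0 0 0 0 0 0 -1" --pt "0 0 0 0 0 0 -1"

```text
t: 14.95
tcp_pos: [0.6401, 0.0314, 0.1141]
tool_rot: [0.11, 0.994, -0.001, 0.001]
force: [-1.8, -1.9, 7.0]
finger_gap: 0.173
gripper_force: 29.5
```

>>> drive_tool --pt "0 0 0 0 0 0 0.3" --pt "0 0 0 0 0 0 0.3" --pt "0 0 0 0 0 0 0.3" --pt "0 0 0 0 0 0 0.3" --pt "0 0 -0.05 0 0 0 0.3" --pt "0 0 -0.05 0 0 0 0.3" --pt "0 0 -0.05 0 0 0 0.3" --pt "0 0 0 0 0 0 0.3"

```text
t: 15.75
tcp_pos: [0.6442, 0.0319, 0.2708]
tool_rot: [0.11, 0.994, -0.0, 0.008]
force: [0.7, -0.3, 0.2]
finger_gap: 0.651
gripper_force: 0.0
```

>>> drive_tool --pt "0.045 0.005 0 0 0 0 0.3" --pt "0.045 0.005 0 0 0 0 0.3" --pt "0.045 0.005 0 0 0 0 0.3" --pt "0.0375 0.005 0 0 0 0 0.3" --pt "0 0 0 0 0 0 0.3" --pt "0 0 0 0 0 0 0.3"

```text
t: 16.35
tcp_pos: [0.4753, 0.0899, 0.2624]
tool_rot: [0.11, 0.994, 0.0, 0.0]
force: [0.7, 1.2, -0.7]
finger_gap: 0.654
gripper_force: 0.0
```

Run:
```python
from tube import *
s=snap('scene','s4.png');P=cloud(s);im=s['image'].astype(int);R,G,B=im[...,0],im[...,1],im[...,2]
m=(R>50)&(G<50)&(B<50)&(R>2*G)&(np.hypot(P[...,0]-.475,P[...,1]-.09)<.04); q=P[m]; print(np.percentile(q[:,2],[1,99]))
q=q[q[:,2]<.178]
f=least_squares(lambda p:np.hypot(q[:,0]-p[0]-p[2]*(q[:,2]-.13),q[:,1]-p[1]-p[3]*(q[:,2]-.13))-.015,[.475,.09,0,0],loss='soft_l1',f_scale=.001);print(len(q),f.x.round(4))
y=(R>120)&(G>100)&(B<60)&(np.hypot(P[...,0]-.63,P[...,1]-.035)<.04); q=P[y]; t=q[q[:,2]>.116];print('post',((t.min(0)+t.max(0))/2).round(4),'expected out .641 .032', manip.sense()['tcp_pos'])
```

```text
[0.08901304 0.18352971]
344 [ 0.4746  0.0907  0.0114 -0.    ]
post [0.6392 0.0307 0.1214] expected out .641 .032 [0.47660279 0.08951803 0.26253531]
```

>>> drive_tool --pt "0 0 0.04 0 0 0 0.3" --pt "0 0 0.045 0 0 0 0.3" --pt "0 0 0.033 0 0 0 0.3" --pt "0 0 0 0 0 0 0.3" --pt "0 0 0 0 0 0 -1" --pt "0 0 0 0 0 0 -1" --pt "0 0 0 0 0 0 -1" --pt "0 0 0 0 0 0 -1" --pt "0 0 0 0 0 0 -1" --newtons 60

```text
t: 17.3
tcp_pos: [0.4767, 0.0895, 0.1457]
tool_rot: [0.111, 0.994, 0.0, 0.002]
force: [0.2, -0.1, 5.8]
finger_gap: 0.328
gripper_force: 59.6
```

>>> drive_tool --pt "0 0 0.001 0 0 0 -1" --pt "0 0.002 0 0 0 0 -1" --pt "0 0.003 0 0 0 0 -1" --pt "0 0.003 0 0 0 0 -1" --pt "0 0.003 0 0 0 0 -1" --pt "0 0.003 0 0 0 0 -1" --pt "0 0.003 0 0 0 0 -1" --pt "0 0 0 0 0 0 -1"

```text
t: 18.1
tcp_pos: [0.4803, 0.1053, 0.1456]
tool_rot: [0.11, 0.994, -0.001, 0.002]
force: [-2.7, -3.7, 14.8]
finger_gap: 0.331
gripper_force: 60.3
```

It runs free past 16 mm. Pulling it open.

>>> drive_tool --pt "0 0.008 0 0 0 0 -1" --pt "0 0.01 0 0 0 0 -1" --pt "0 0.01 0 0 0 0 -1" --pt "0 0.01 0 0 0 0 -1" --pt "0 0.01 0 0 0 0 -1" --pt "0 0.01 0 0 0 0 -1" --pt "0 0.01 0 0 0 0 -1" --pt "0 0.008 0 0 0 0 -1" --pt "0 0.006 0 0 0 0 -1" --pt "0 0 0 0 0 0 -1"

```text
t: 19.1
tcp_pos: [0.4983, 0.1849, 0.1456]
tool_rot: [0.109, 0.994, -0.002, 0.001]
force: [-1.1, -7.2, 13.3]
finger_gap: 0.332
gripper_force: 60.3
```

>>> drive_tool --pt "0 0.004 0 0 0 0 -1" --pt "0 0.003 0 0 0 0 -1" --pt "0 0.002 0 0 0 0 -1" --pt "0 0 0 0 0 0 -1" --pt "0 0 0 0 0 0 -1" --pt "0 0 0 0 0 0 -1"

```text
t: 19.7
tcp_pos: [0.5001, 0.193, 0.1457]
tool_rot: [0.109, 0.994, -0.002, 0.001]
force: [-1.3, -7.4, 13.8]
finger_gap: 0.332
gripper_force: 60.4
```

Run:
```python
from tube import *
S=manip.sense();T=S['tcp_pos'];print(T,S['force'],np.abs(S['qd']).max()); fit('scene')
s=snap('scene','s5.png')
a=cv2.imread('pics/s5.png');cv2.imwrite('pics/s5b.png',cv2.resize(a[90:290,250:490],None,fx=3,fy=3))
```

```text
[0.50007311 0.19295801 0.14565434] [-1.32966382 -7.35498203 13.78188337] 0.001417547602457388
scene 284 axis@z.2 [ 0.4972  0.1932  0.0055 -0.0079] z [0.0882 0.1655] rms 0.0013
```

View pics/s5b.png

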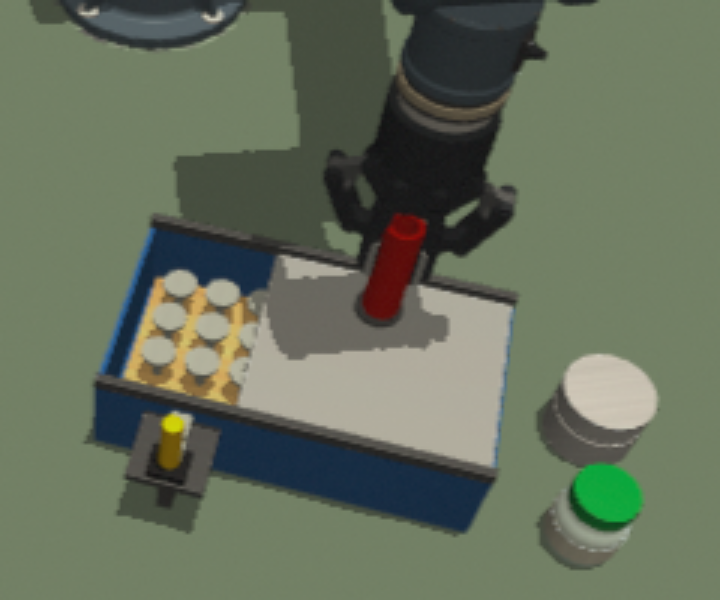

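The cover is open about 105 mm, with the handle foot on the flange at crop (382,308). The piston and jar have not been touched. Handing in.

```bash
python3 -c "
from station import manip
print(manip.sign_off())"
```

```text
the job is handed in; nothing more can be done
None
```

I handed the job in with the cover held about 105 mm open by the red handle, fully home on its stub; the tug had shown the cover was caught, so I slid the catch out about 24 mm, and the bystanders were not touched (`sign_off` returned no verdict).

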